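Unscrew the jam jar in its holder

TASK

Stand the square jam jar all the way down in the raised square wooden holder, so that the holder keeps it from turning, then unscrew its tight lid (less than a quarter turn anticlockwise, seen from above) until it comes free. Lift the lid straight off and finish holding it in the gripper, level, a few centimetres above the open jar, without letting go; the jar stays fully seated in the holder. Leave the other things on the worktop where they are.

Things in the scene. Friction and masses are not known exactly. Their poses are not given: they have to be found in the camera images.
- jam_jar: Loose square glass jar of dark red jam, 0.35 to 0.5 kg with lid, upright. Origin at the centre of its underside, z up. Body 62 x 62 mm (flat faces look along its x and y; plain paper label on the -x face), 62 mm tall, then a shoulder and a neck 34 mm across; 90 mm tall with the lid on. The lid is tight (0.2 to 0.4 N m): a free-standing jar turns with it. Grip the lid with about 30 N or more
- jar_rim (a point): Centre of the jar's glass rim, 83 mm above its underside. A springy rubber seal on the rim (to 86 mm) pushes the lid up with about 18 N, and raises it 2 mm as it comes free. Below the rim the neck has three thread segments, 47 mm across, 76 to 80 mm above the underside, with three gaps 55 degrees wide, centred on the jar's +x and 120 degrees either side
- jar_lid: Round fluted aluminium screw lid, 56 mm across, 18 mm tall, 40 g, three lugs inside. Origin at the centre of its lower edge, 72 mm above the jar's underside while on. It starts with its +x 0.75 to 1.2 rad clockwise (from above) of the jar's +x; turned anticlockwise until they agree (within 0.25 rad) it is free. It must rise 17 mm to clear the neck
- lid_top (a point): Centre of the lid's top face, 18 mm above its lower edge (90 mm above the jar's underside while on). A low raised rib (17 mm long, 3.5 mm wide) on the top runs from near the centre towards the lid's +x: when the lid is free it points straight away from the jar's label. A hard stop is 0.3 rad past that; pushing on against it jams the lid
- jar_holder: Wooden jar holder fixed to the worktop: foot 110 x 110 x 12 mm, short column, square cup on top. Origin at the centre of its underside; x and y run along the cup's sides. Cup 65.5 mm square inside: the jar fits in any of four quarter turns with 1.7 mm play a side and can twist up to 0.06 rad either way. Floor 40 mm, flared rim 65 mm above the worktop, 88 mm wide outside
- holder_seat (a point): Centre of the cup's floor in the jar holder, 40 mm above the worktop: the middle of the seated jar's underside comes here
- shaker: Bystander, loose: small glass salt shaker with a domed metal top, 44 mm across, 90 mm tall; origin at the underside
- oil_bottle: Bystander, loose: small oil bottle with a cork, 48 mm across, 112 mm tall; origin at the underside
- green_jar: Bystander, loose: round spice jar with a white cap, 43 mm across, 100 mm tall; origin at the underside
- lemon_loose: Bystander, loose: lemon, 76 x 56 x 55 mm; origin at the underside
Things that resemble listed ones, but are neither listed nor needed, are in the scene too. Several things have the shape of the jar_lid; the one meant has the colours described above. Leave any purple look-alike of the jam_jar alone.

How it is judged (in metres and radians):
On the way, in this order (a step that is already met when the one before it is completed fails the run):
1. the jar stands fully down in the holder's cup with its lid still screwed on (z of jam_jar in the frame of holder_seat below 0.004 m and horizontal distance between jam_jar and holder_seat below 0.006 m and angle between jam_jar's own z axis and vertical below 0.06 rad and angle between the x axis of jar_lid and the x axis of jam_jar, either way round above 0.5 rad and z of jar_lid in the frame of jam_jar below 0.076 m), for 0.1 s.
2. the lid is turned until its thread lets go, the jar still seated in the holder (z of jam_jar in the frame of holder_seat below 0.004 m and horizontal distance between jam_jar and holder_seat below 0.006 m and angle between jam_jar's own z axis and vertical below 0.06 rad and angle between the x axis of jar_lid and the x axis of jam_jar, either way round below 0.4 rad and z of jar_lid in the frame of jam_jar below 0.084 m), for 0.03 s.
At the end, for the whole second after the job is handed in: Fingers hold the lid still, lower edge 8 to 69 mm above the jar's glass rim, within 20 mm of its axis, level within 0.2 rad; jar seated in the holder (underside within 4 mm of the cup floor, 6 mm of its centre, upright within 0.06 rad), touching neither lid nor arm (z of jam_jar in the frame of holder_seat below 0.004 m and horizontal distance between jam_jar and holder_seat below 0.006 m and angle between jam_jar's own z axis and vertical below 0.06 rad and z of jar_lid in the frame of jam_jar between 0.091 and 0.152 m and horizontal distance between jar_lid and jam_jar below 0.02 m and angle between jar_lid's own z axis and vertical below 0.2 rad and contact force between the fingers and jar_lid above 1 N and contact force between jar_lid and jam_jar below 0.05 N and contact force between jar_lid and jar_holder below 0.05 N and contact force between the arm and jam_jar below 0.5 N and linear speed of jar_lid below 0.02 m/s); the arm keeps its last pose, push and grip.
It fails at once if a bystander (small glass salt shaker with a domed metal top) is pushed more than 30 mm or tipped over (distance of shaker from where it was at the start of the episode above 0.03 m or angle between shaker's own z axis and vertical above 0.5 rad).
It fails at once if a bystander (small oil bottle with a cork) is pushed more than 30 mm or tipped over (distance of oil_bottle from where it was at the start of the episode above 0.03 m or angle between oil_bottle's own z axis and vertical above 0.5 rad).
It fails at once if a bystander (round spice jar with a white cap) is pushed more than 30 mm or tipped over (distance of green_jar from where it was at the start of the episode above 0.03 m or angle between green_jar's own z axis and vertical above 0.5 rad).
It fails at once if the lemon is pushed more than 30 mm (distance of lemon_loose from where it was at the start of the episode above 0.03 m).
It also fails if it takes over 51 s, if anything falls off the work surface, if the arm or the gripper's body presses on something with over 40 N, if the wrist force passes 120 N, or if a joint passes its speed limit or range.

ROBOT

A 6-joint arm with a two-finger parallel gripper is mounted at the origin on a cart in front of the work surface, level with it; the furniture and walls round the work are solid. World frame = base frame: x ahead of the robot, y to its left, z up, the work surface at z = 0. Lengths are in m, angles in degrees, forces in N, time in s.
With the tool pointing down it reaches from about 0.35 to 0.975 m from the base axis. Payload 4.9 kg.
Tool frame: the origin (TCP) lies midway between the tips of the shut fingers; the grasp point (between the pads) lies 19 mm behind it (r.grip_point_offset is the distance from the TCP to the grasp point, in m); z points along the fingers, y is the line along which they close (so a half turn about z gives the same grasp; the last joint's range is limited). The gripper opens to 85 mm and grips with 20 to 120 N. Pads are 22 mm wide; open, the fingers measure 114 mm over their backs; the gripper's body (76 mm by 85 mm) begins 54 mm behind the grasp point. The pads swing forward as they close: fully open they stand 13 mm farther back than shut.
Start: joints at [-6.818, 3.019, 92.412, -0, 84.569, -6.818], TCP at [0.625, 0, 0.231] pointing down, gripper open.
Joint ranges: [-172.51, 172.51], [-57.92, 126.97], [3.15, 148.05], [-58.71, 238.71], [5.1, 150.11], [-179.66, 179.66]. Speed limits (degrees/s): [147.25, 147.25, 180, 180, 180, 180].

INTERFACE

Orientations are given as [roll, pitch, yaw] about the fixed x, y, z axes, in that order (R = Rz(yaw) Ry(pitch) Rx(roll)).
In Python, from plant import sensors, vision, r gives the robot as it stands.
- The arm moves only by the tool carry_out, never from a script. Its argument "series" is a list that holds one entry, the list of rows, each a list of 7 numbers: the opening, from 0 (shut) to 1 (fully open), then the shift along the world's x, y, z in cm, then the turn, a rotation vector about the world's x, y, z in rad. A call has 1 to 5 rows; each row is the pose to reach, as a shift and turn from the pose commanded when the call began; what a row does not reach only later rows make up. A row lasts 1/12 s, in which the tool goes at most 41.7 mm and 7.16 degrees, less where a joint would pass 70% of its speed; a pose out of reach is approached as far as the arm can. A call with a gripper value outside its range is refused whole. The fingers move at their own pace and stop on an object; "grip_force" is the grip in N (left out, the last holds). Time passes only in rows, so rows that repeat a pose let the fingers close. It gives the time, the measured TCP pose, the force, the opening and the grip force at its end, in the units of the state.
- sensors.state(): the state, without advancing time (a new reading comes with each control period).
- vision.snapshot(name): name is "scene" or "side" or "wrist"; returns a dict with "frame" (384x512x3 uint8, blue, green, red), "intrinsics" (3x3 intrinsics, pixels), "camera_from_world" (4x4, takes a point from world to camera coordinates). Camera axes: x right, y down, z forward; pixel columns grow to the right and rows downward; lengths in m; the calibration is good to about 2 mm. The wrist camera is an equidistant fisheye: a pixel r from the principal point sees the ray r / f radians off the axis. A picture is of the moment at which its call begins. There is no depth.
- r.hand_in(): hands the job in; it is judged then, once.
The state is a dict: "clock": time; "joints": joint angles; "joint_velocities": joint speeds; "effort": joint torques, N m; "position": TCP position; "tcp_rot": TCP orientation; "contact_force": force on the tool from outside, world axes, zero at the start; "torque": the same for the moment, N m; "opening": finger opening in m; "gripper_force": force on a finger pad.
Only numpy, scipy, OpenCV 4.12 (cv2) and the standard library are available. Lean on these libraries where they do the work, as an engineer would, in place of code of your own. Each camera call takes 0.05 s, during which the arm holds its last target. There are 200 camera calls.

## Working session

There is one attempt and no reset: what is moved stays moved. The work goes in short steps, Python scripts to look and compute and a tool call to move; the robot and the scene stay as the last step left them, time stands still between calls to the robot, and variables do not carry over. Pictures are saved under pics/ and viewed, at most 10 in all, crops included, and the job is handed in when it is done.

Besides the shell and the picture viewer there is one more tool, called after "Emit:" as name([rows], argument=value, ...), one row to a line, values as JSON. carry_out: Moves the arm, as the interface text tells. Its arguments: {"type":"object","properties":{"series":{"type":"array","items":{"type":"array","items":{"type":"array","items":{"type":"number"}}}},"grip_force":{"type":"number"}},"required":["series"]}

```bash
mkdir -p pics; cat > h.py <<'E'
import numpy as np, cv2
from plant import sensors, vision, r
def snap(n,f):
    s=vision.snapshot(n); cv2.imwrite('pics/'+f,s['frame']); np.savez('pics/'+f+'.npz',**s); return s
def load(f): return np.load('pics/'+f+'.npz')
def ray(s,u,v,fish=False):
    K=np.array(s['intrinsics']);T=np.array(s['camera_from_world'])
    x=(u-K[0,2])/K[0,0];y=(v-K[1,2])/K[1,1]
    if fish:
        t=np.hypot(x,y); d=np.array([np.sin(t)*x/t,np.sin(t)*y/t,np.cos(t)]) if t>1e-9 else np.array([0,0,1.])
    else: d=np.array([x,y,1.])
    R=T[:3,:3]; return -R.T@T[:3,3], R.T@d
def onz(s,u,v,z,fish=False):
    o,d=ray(s,u,v,fish); return o+d*(z-o[2])/d[2]
E
python3 - <<'E'
from h import *
a=snap('scene','sc0.png');b=snap('side','sd0.png');c=snap('wrist','wr0.png')
for s in(a,b,c): print(np.array(s['intrinsics']).round(1).tolist(),ray(s,256,192)[0].round(3))
print(sensors.state())
E
```

```text
[[435.3, 0.0, 251.8], [0.0, 435.3, 190.5], [0.0, 0.0, 1.0]] [-0.215 -0.499  0.936]
[[368.4, 0.0, 254.1], [0.0, 368.4, 191.9], [0.0, 0.0, 1.0]] [-0.264 -0.717  0.521]
[[297.3, 0.0, 256.1], [0.0, 297.3, 196.4], [0.0, 0.0, 1.0]] [0.625 0.072 0.372]
{'clock': 0.15, 'joints': array([-6.81784763e+00,  3.05047097e+00,  9.24735140e+01,  1.45448730e-03,
        8.45702099e+01, -6.81643184e+00]), 'joint_velocities': array([-0.11628805, -0.07939654, -0.22248772,  0.10161458,  0.02226736,
        0.04485711]), 'effort': array([ 5.10442842e-04, -3.94241810e+01, -3.70721948e+01, -1.15854355e-04,
        4.61802789e-03,  5.00508997e-05]), 'position': array([6.24511405e-01, 6.97648709e-05, 2.30330162e-01]), 'tcp_rot': array([-1.79906643e+02, -1.26173679e-02,  8.99984351e+01]), 'contact_force': array([ 0.50029156, -0.48874484, -0.72311434]), 'torque': array([ 0.00906435,  0.04867323, -0.00708492]), 'gripper_force': 0.0, 'opening': 0.08519459827402118}
```

View pics/sc0.png

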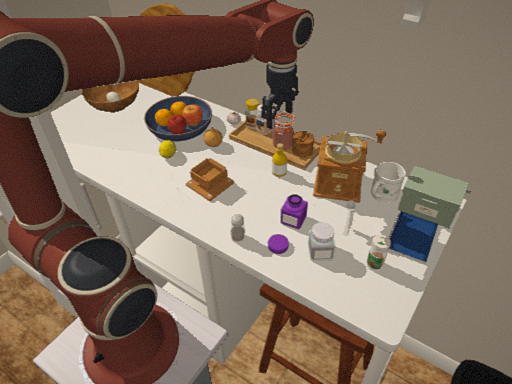

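View pics/wr0.png

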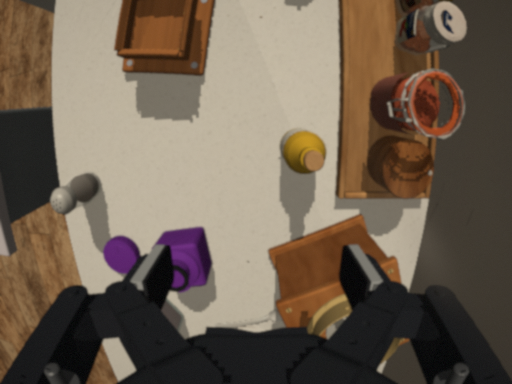

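The scene picture shows the holder at (209,178), a purple look-alike at (293,211) with a purple lid at (278,243), and a square jar with a grey lid at (321,240). The shaker is at (237,227), the oil bottle at (280,162), the green jar at (377,252) and the lemon at (167,149). The wrist view shows the purple jar, holder, shaker and oil bottle.

These could be taken for the jam jar:
- the grey-lidded square jar (321,240)
- the purple jar (293,211)
- the reddish round glass jar on the tray (283,130)
- the brown jar (303,145)

By the description I choose (321,240), and I'll check it in a close crop.

```bash
python3 - <<'E'
from h import *
a=cv2.imread('pics/sc0.png')[200:275,220:400]; b=cv2.imread('pics/sd0.png')
o=np.zeros((600,512,3),np.uint8); o[:213]=cv2.resize(a,(512,213),interpolation=cv2.INTER_CUBIC); o[213:597]=b
cv2.imwrite('pics/v1.png',o)
E
```

```text
(no output)
```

View pics/v1.png

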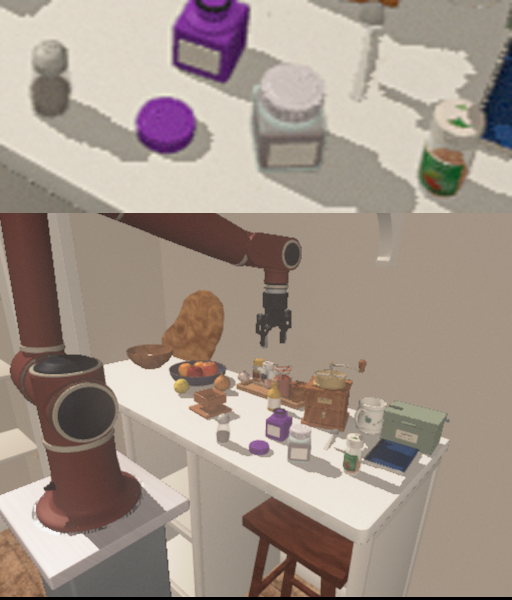

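The crop shows a square glass jar with a label, a grey aluminium lid on top (lid centre near crop (293,88)), and greyish glass. It is the only non-purple square jar with a lid, so this is the one.

```bash
python3 - <<'E'
from h import *
s=load('sc0.png'); w=load('wr0.png')
for n,u,v,z in [('lid',323,230.5,.09),('holdercup',209,172,.065),('shaker',237,236,0.01),('oil',280,172,.01),('green',376,265,0),('purple',293,222,.0),('plid',278,245,.01),('lbl L',310,258,.0),('lbl R',333,257,.0),('mill',340,195,0)]:
    print(n,onz(s,u,v,z).round(3))
for n,u,v,z in [('oil',313,160,.112),('cup',152,20,.065),('shaker',60,200,.09),('purple',185,258,.062)]:
    print(n,onz(w,u,v,z,True).round(3))
T=np.array(w['camera_from_world']);print(T[:3,:3].round(3))
E
```

```text
lid [ 0.465 -0.232  0.09 ]
holdercup [0.5   0.166 0.065]
shaker [ 0.382 -0.02   0.01 ]
oil [0.669 0.02  0.01 ]
green [ 0.509 -0.372  0.   ]
purple [ 0.518 -0.118  0.   ]
plid [ 0.417 -0.13   0.01 ]
lbl L [ 0.434 -0.219  0.   ]
lbl R [ 0.47  -0.268  0.   ]
mill [ 0.689 -0.18   0.   ]
oil [0.676 0.028 0.112]
cup [0.514 0.176 0.065]
shaker [ 0.395 -0.016  0.09 ]
purple [ 0.539 -0.098  0.062]
[[ 1.    -0.001 -0.001]
 [-0.001 -0.958  0.286]
 [-0.002 -0.286 -0.958]]
```

Emit:
carry_out([
  [[1, -4, 3, 0, 0, 0, 0], [1, -8, 6, 0, 0, 0, 0], [1, -12, 9, 0, 0, 0, 0], [1, -12, 9, 0, 0, 0, 0], [1, -12, 9, 0, 0, 0, 0]],
])

```text
clock: 0.57
position: [0.5017, 0.0925, 0.2307]
tcp_rot: [-179.9, -0.1, 90.2]
contact_force: [0.7, 0.5, -0.7]
opening: 0.0855
gripper_force: 0.0
```

```bash
python3 - <<'E'
from h import *
snap('wrist','wh.png')
E
```

Emit:
carry_out([
  [[1, -1, -4, 0, 0, 0, 0], [1, -2, -8, 0, 0, 0, 0], [1, -3, -12, 0, 0, 0, 0], [1, -4, -16, 0, 0, 0, 0], [1, -4, -20, 0, 0, 0, 0]],
])

```text
clock: 1.03
position: [0.464, -0.1123, 0.2314]
tcp_rot: [180.0, 0.0, 90.0]
contact_force: [1.7, 0.2, 0.4]
opening: 0.085
gripper_force: 0.0
```

Emit:
carry_out([
  [[1, 0, -3, 0, 0, 0, 0], [1, 0, -5, 0, 0, 0, 0], [1, 0, -5, 0, 0, 0, 0], [1, 0, -5, 0, 0, 0, 0]],
])

```text
clock: 1.37
position: [0.465, -0.1614, 0.2311]
tcp_rot: [-180.0, -0.0, 89.8]
contact_force: [0.3, 1.6, -0.1]
opening: 0.0853
gripper_force: 0.0
```

```bash
python3 - <<'E'
from h import *
snap('wrist','wj.png'); print(sensors.state()['position'])
o=np.hstack([cv2.imread('pics/wh.png')[:384,56:456],cv2.imread('pics/wj.png')[:,56:456]])
cv2.imwrite('pics/v2.png',o)
E
```

```text
[ 0.46506614 -0.16039758  0.23104114]
```

View pics/v2.png

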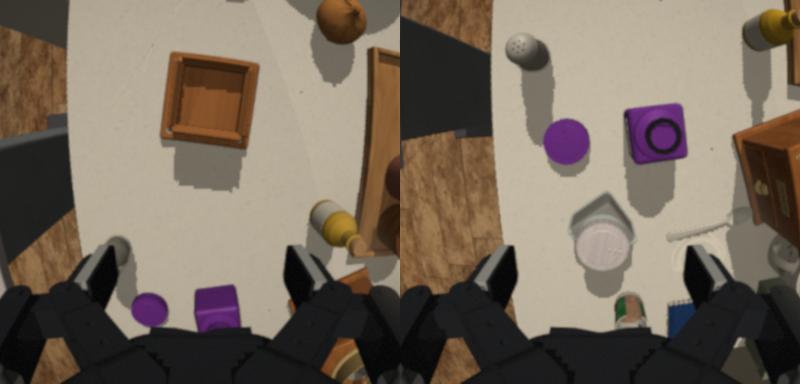

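The left half shows the holder from above, cup rim about (162–258, 52–148). The right half shows the jar, with its lid at (603,244), its body corner at (600,192), and the white table things behind. I'll zoom in on both.

```bash
python3 - <<'E'
from h import *
a=cv2.imread('pics/wh.png')[40:160,206:326]; b=cv2.imread('pics/wj.png')[180:300,200:320]
f=lambda x: cv2.resize(x,(400,400),interpolation=cv2.INTER_CUBIC)
cv2.imwrite('pics/v3.png',np.hstack([f(a),cv2.convertScaleAbs(f(b),alpha=1.6,beta=-120)]))
E
```

```text
(no output)
```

View pics/v3.png

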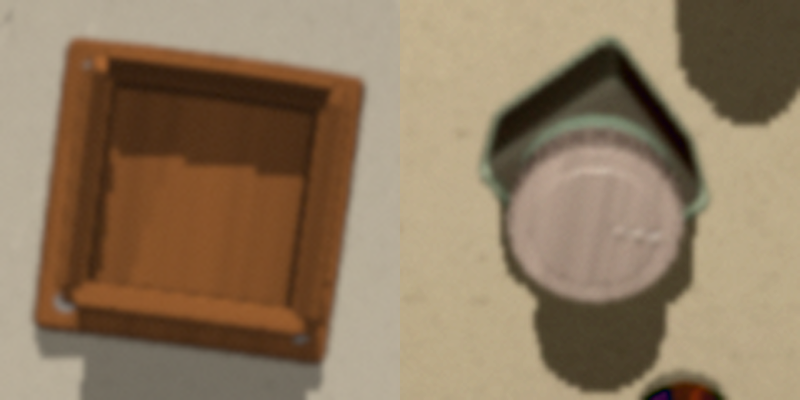

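```bash
python3 - <<'E'
from h import *
w=load('wh.png')
q=np.array([(72,40),(363,82),(322,362),(36,327)])/ (400/120)+[206,40]
for z in(.012,.065):
    P=np.array([onz(w,*p,z,True)[:2] for p in q]); print(z,P.round(4).tolist(),P.mean(0).round(4),[np.linalg.norm(P[i]-P[i-1]).round(4) for i in range(4)],[np.degrees(np.arctan2(*(P[(i+1)%4]-P[i])[::-1])).round(1) for i in range(4)])
for n,p,z in[('screwTL',(88,65),.012),('screwBL',(64,301),.012),('screwBR',(302,339),.012),('cupInTL',(108,84),.04),('TR',(316,108),.04),('BL',(95,298),.04),('BR',(292,306),.04),('TLr',(105,62),.065),('BLr',(73,290),.065),('TRr',(362,85),.065),('BRr',(305,330),.065)]:
    print(n,onz(w,p[0]/3.3333+206,p[1]/3.3333+40,z,True).round(4))
w=load('wj.png')
for n,p,z in[('lid',(197,225),.09),('lidtopedge',(197,147),.09),('lidbot',(597-400,300),.09),('lidL',(509-400,225),.09),('lidR',(685-400,225),.09),('rib0',(215,231),.091),('rib1',(260,238),.091),('base',(210,38),0),('baseL',(89,140),0),('topL',(83,172),.062),('topR',(305,200),.062),('baseR',(287,135),0)]:
    print(n,onz(w,p[0]/3.3333+200,p[1]/3.3333+180,z,True).round(4))
E
```

```text
0.012 [[0.4677, 0.2365], [0.5724, 0.2224], [0.559, 0.1182], [0.454, 0.1308]] [0.5132 0.177 ] [np.float64(0.1065), np.float64(0.1057), np.float64(0.1051), np.float64(0.1057)] [np.float64(-7.6), np.float64(-97.3), np.float64(173.2), np.float64(82.6)]
0.065 [[0.4727, 0.2259], [0.5621, 0.2139], [0.5506, 0.125], [0.4611, 0.1358]] [0.5116 0.1751] [np.float64(0.0908), np.float64(0.0901), np.float64(0.0896), np.float64(0.0902)] [np.float64(-7.6), np.float64(-97.3), np.float64(173.2), np.float64(82.6)]
screwTL [0.4734 0.2269 0.012 ]
screwBL [0.4644 0.1403 0.012 ]
screwBR [0.5513 0.1266 0.012 ]
cupInTL [0.4823 0.2153 0.04  ]
TR [0.5511 0.2081 0.04  ]
BL [0.4778 0.143  0.04  ]
BR [0.5438 0.1407 0.04  ]
TLr [0.4829 0.2185 0.065 ]
BLr [0.4728 0.1472 0.065 ]
TRr [0.5618 0.2129 0.065 ]
BRr [0.5449 0.135  0.065 ]
lid [ 0.4684 -0.2303  0.09  ]
lidtopedge [ 0.4684 -0.2035  0.09  ]
lidbot [ 0.4684 -0.2582  0.09  ]
lidL [ 0.4404 -0.2303  0.09  ]
lidR [ 0.4964 -0.2306  0.09  ]
rib0 [ 0.4741 -0.232   0.091 ]
rib1 [ 0.4884 -0.2347  0.091 ]
base [ 0.4743 -0.194   0.    ]
baseL [ 0.4254 -0.2367  0.    ]
topL [ 0.4296 -0.224   0.062 ]
topR [ 0.5061 -0.235   0.062 ]
baseR [ 0.5057 -0.2349  0.    ]
```

The jar is at about (0.468,-0.231), yaw about 36.5°, with the label at 216°. The lid rib points at about -11°. The holder is at about (0.5127,0.177), yaw -7.3°. I'll grip the jar body on its flats.

Emit:
carry_out([
  [[1, 0.1, -2, 0, 0, 0, 0.12], [1, 0.2, -5, -1, 0, 0, 0.24], [1, 0.34, -7.1, -3, 0, 0, 0.36], [1, 0.34, -7.1, -5, 0, 0, 0.48], [1, 0.34, -7.1, -7, 0, 0, 0.6]],
])

```text
clock: 1.83
position: [0.469, -0.231, 0.1608]
tcp_rot: [180.0, 0.0, 124.7]
contact_force: [0.3, 0.5, 0.3]
opening: 0.0856
gripper_force: 0.0
```

Emit:
carry_out([
  [[1, 0, 0, 0, 0, 0, 0.037], [1, 0, 0, -3, 0, 0, 0.037], [1, 0, 0, -5, 0, 0, 0.037], [1, 0, 0, -5, 0, 0, 0.037]],
])

```text
clock: 2.17
position: [0.466, -0.2279, 0.1063]
tcp_rot: [-179.8, -0.5, 126.6]
contact_force: [-0.5, 0.7, -0.4]
opening: 0.0854
gripper_force: 0.0
```

```bash
python3 - <<'E'
from h import *
snap('wrist','w2.png'); s=sensors.state(); print(s['position'],s['tcp_rot'],s['joints'].round(1))
w=cv2.imread('pics/w2.png')
cv2.imwrite('pics/v4.png',np.hstack([w[84:,56:456],cv2.resize(w[180:340,160:360],(375,300))]))
E
```

```text
[ 0.46709253 -0.22875262  0.10871718] [-179.90084703   -0.31772343  126.59680934] [-34.3  -4.9 112.4   0.   72.8 -70.9]
```

View pics/v4.png

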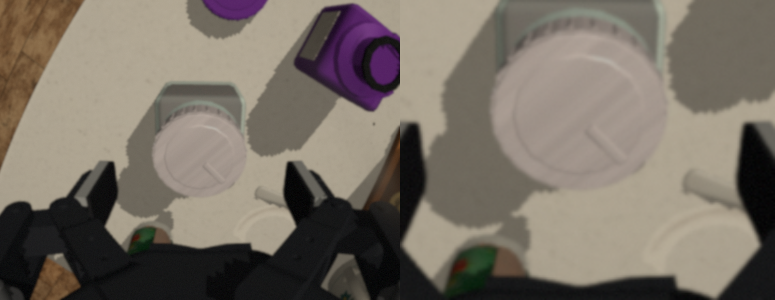

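The wrist view shows the jar square to the gripper, lid centre at full pixel (255,239), midway between the fingers. The rib points 45° right-down, about -9° in the world. I'll do a quick position check, then descend.

```bash
python3 - <<'E'
from h import *
w=load('w2.png'); f=w['frame']
hsv=cv2.cvtColor(f,cv2.COLOR_BGR2HSV)
# lid ellipse extents from crop: left 152,right 246,top(~107), bottom 197
P=[onz(w,u+56,v+84,.09,True) for u,v in[(153,153),(246,153),(199,108),(199,196)]]
print(np.array(P).round(4)); print(((P[0]+P[1])/2).round(4),((P[2]+P[3])/2).round(4))
E
```

```text
[[ 0.4438 -0.2446  0.09  ]
 [ 0.4877 -0.212   0.09  ]
 [ 0.4493 -0.2065  0.09  ]
 [ 0.483  -0.2522  0.09  ]]
[ 0.4657 -0.2283  0.09  ] [ 0.4661 -0.2293  0.09  ]
```

Emit:
carry_out([
  [[1, 0, 0, -3, 0, 0, 0], [1, 0, 0, -5.5, 0, 0, 0], [1, 0, 0, -7.9, 0, 0, 0], [1, 0, 0, -7.9, 0, 0, 0], [1, 0, 0, -7.9, 0, 0, 0]],
], grip_force=40)

```text
clock: 2.63
position: [0.4686, -0.2304, 0.0327]
tcp_rot: [-180.0, -0.1, 126.5]
contact_force: [-0.6, -0.5, 0.1]
opening: 0.0854
gripper_force: 0.0
```

Emit:
carry_out([
  [[0.3, 0, 0, 0, 0, 0, 0], [0.3, 0, 0, 0, 0, 0, 0], [0.3, 0, 0, 0, 0, 0, 0], [0.3, 0, 0, 0, 0, 0, 0], [0.3, 0, 0, 0, 0, 0, 0]],
], grip_force=40)

```text
clock: 3.05
position: [0.4702, -0.2323, 0.0354]
tcp_rot: [179.9, 0.3, 126.5]
contact_force: [-0.9, 0.5, 6.2]
opening: 0.0611
gripper_force: 46.1
```

Emit:
carry_out([
  [[0.3, 0, 0, 2, 0, 0, 0], [0.3, 0, 0, 5, 0, 0, 0], [0.3, 0, 0, 8.5, 0, 0, 0], [0.3, 0, 0, 12, 0, 0, 0], [0.3, 0, 0, 12, 0, 0, 0]],
])

```text
clock: 3.47
position: [0.4723, -0.2335, 0.1613]
tcp_rot: [179.7, 0.8, 126.5]
contact_force: [2.6, -1.3, -2.0]
opening: 0.0612
gripper_force: 46.7
```

Emit:
carry_out([
  [[0.3, 0.2, 2, 0, 0, 0, -0.08], [0.3, 0.6, 5.5, 0, 0, 0, -0.18], [0.3, 1, 9, 0, 0, 0, -0.28], [0.3, 1.4, 13, 0, 0, 0, -0.38], [0.3, 1.8, 17, 0, 0, 0, -0.48]],
])

```text
clock: 3.88
position: [0.4856, -0.0594, 0.1514]
tcp_rot: [-180.0, -0.0, 98.6]
contact_force: [0.7, 0.0, -4.5]
opening: 0.0611
gripper_force: 46.4
```

Emit:
carry_out([
  [[0.3, 0.5, 4, 0, 0, 0, -0.06], [0.3, 1, 8, 0, 0, 0, -0.12], [0.3, 1.5, 12, 0, 0, 0, -0.18], [0.3, 2, 15.5, 0, 0, 0, -0.24], [0.3, 2.3, 18.5, 0, 0, 0, -0.285]],
])

```text
clock: 4.3
position: [0.5086, 0.1265, 0.1514]
tcp_rot: [-179.9, -0.0, 82.6]
contact_force: [1.7, -0.9, -4.0]
opening: 0.0611
gripper_force: 46.5
```

```bash
python3 - <<'E'
from h import *
s=sensors.state(); print(s['position'],s['tcp_rot'],s['joints'].round(1),s['opening'],s['gripper_force'],s['contact_force'])
E
```

```text
[0.50857184 0.12654904 0.15143785] [-1.79940171e+02 -2.23894591e-02  8.25828624e+01] [  5.8  -7.3 110.2   0.   77.1  13.2] 0.06114511416382807 46.48872971534729 [ 1.73274111 -0.87749304 -4.00242874]
```

```bash
python3 - <<'E'
from h import *
w=snap('wrist','w5.png')['frame']
cv2.imwrite('pics/v5.png',np.hstack([w[:,56:456],cv2.resize(w[60:260,150:360],(400,384))]))
E
```

```text
(no output)
```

View pics/v5.png

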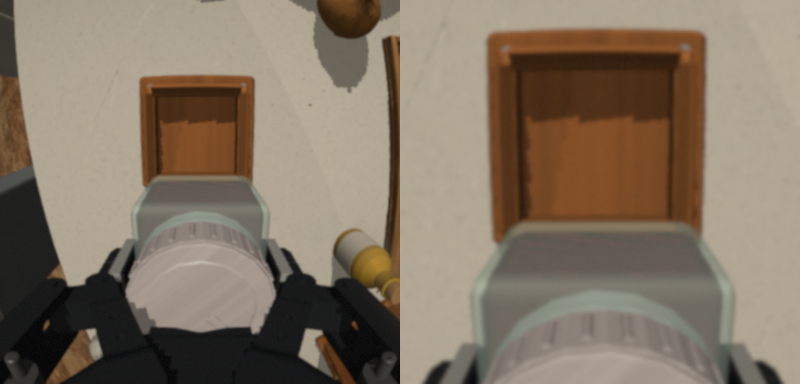

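The picture shows the jar held square to the holder, with yaw matching. The cup floor is at right-panel x 523–668, the foot's back edge at y 32, and the jar's back edge at y 225. I'll compute the offset.

```bash
python3 - <<'E'
from h import *
w=load('w5.png'); s=sensors.state(); p=s['position'][:2]; a=np.radians(82.6)
tx=np.array([np.cos(a),np.sin(a)]); ty=np.array([np.sin(a),-np.cos(a)])
def q(n,x,y,z):
    P=onz(w,150+(x-400)/1.905,60+y/1.92,z,True)[:2]; print(n,P.round(4),'rel tool x,y mm',(1e3*(P-p)@tx).round(1),(1e3*(P-p)@ty).round(1))
q('footBL',489,33,.012);q('footBR',705,33,.012);q('screwL',506,48,.012);q('screwR',686,48,.012)
q('cupwallTL',512,55,.065);q('cupTR',690,55,.065);q('floorTL',521,120,.04);q('floorTR',671,120,.04)
q('floorL',523,215,.04);q('floorR',668,215,.04);q('footL mid',495,235,.065);q('R',703,235,.065)
q('rimback',600,42,.065);
for z in(.113,.116):q('jarbaseL',508,226,z);q('jarbaseR',693,224,z)
q('shL',477,285,.178);q('shR',735,282,.178)
E
```

```text
footBL [0.4675 0.2377] rel tool x,y mm 100.6 -54.6
footBR [0.5729 0.2236] rel tool x,y mm 100.2 51.7
screwL [0.4749 0.2287] rel tool x,y mm 92.7 -46.1
screwR [0.5625 0.2169] rel tool x,y mm 92.3 42.3
cupwallTL [0.4852 0.2197] rel tool x,y mm 85.0 -34.8
cupTR [0.5555 0.2104] rel tool x,y mm 84.9 36.2
floorTL [0.4813 0.1926] rel tool x,y mm 57.7 -35.1
floorTR [0.5476 0.1838] rel tool x,y mm 57.5 31.8
floorL [0.4755 0.1498] rel tool x,y mm 14.5 -35.3
floorR [0.5415 0.1411] rel tool x,y mm 14.3 31.2
footL mid [0.4665 0.1478] rel tool x,y mm 11.3 -44.0
R [0.5531 0.1364] rel tool x,y mm 11.2 43.4
rimback [0.5205 0.2196] rel tool x,y mm 89.5 0.3
jarbaseL [0.4824 0.1607] rel tool x,y mm 26.2 -29.9
jarbaseR [0.5429 0.1534] rel tool x,y mm 26.8 31.0
jarbaseL [0.483  0.1614] rel tool x,y mm 26.9 -29.4
jarbaseR [0.5425 0.1542] rel tool x,y mm 27.5 30.5
shL [0.4862 0.1622] rel tool x,y mm 28.1 -26.3
shR [0.5423 0.1555] rel tool x,y mm 28.7 30.2
```

Emit:
carry_out([
  [[0.3, 0.2, 3, 0, 0, 0, 0], [0.3, 0.35, 5.3, -1, 0, 0, 0], [0.3, 0.35, 5.3, -3, 0, 0, 0], [0.3, 0.35, 5.3, -4, 0, 0, 0], [0.3, 0.35, 5.3, -4, 0, 0, 0]],
])

```text
clock: 4.77
position: [0.5097, 0.1764, 0.108]
tcp_rot: [-179.6, 0.2, 82.7]
contact_force: [-0.3, -0.2, -5.9]
opening: 0.061
gripper_force: 46.4
```

```bash
python3 - <<'E'
from h import *
w=snap('wrist','w6.png')['frame']; c=vision.snapshot('scene'); sd=vision.snapshot('side')['frame']; f=c['frame']
np.savez('pics/sc6.npz',**c)
cv2.imwrite('pics/v6.png',np.vstack([cv2.resize(w[130:280,150:350],(800,600))[:330], np.hstack([cv2.resize(f[120:210,150:270],(360,270)),cv2.resize(sd[150:240,150:270],(440,270))])]))
s=sensors.state(); print(s['position'],s['tcp_rot'],s['contact_force'],s['joints'].round(1))
E
```

```text
[0.51297074 0.17634637 0.11245985] [-1.79999296e+02  6.04424573e-03  8.26080134e+01] [ 0.26580537  0.48404303 -3.25716467] [ 11.1  -2.3 109.5  -0.   72.8  18.5]
```

View pics/v6.png

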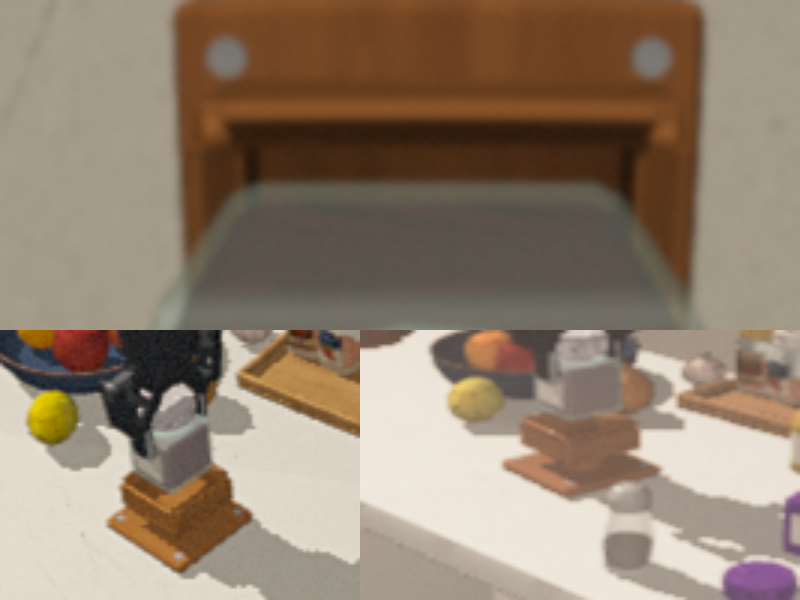

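The wrist panel shows the jar's back base edge at y≈183, the cup's back rim outer edge at y≈97 and inner edge at y≈122, and the screws at x 227 and 652. In the scene and side panels the jar hovers just above the cup.

```bash
python3 - <<'E'
from h import *
w=load('w6.png'); s=sensors.state(); p=s['position'][:2]; a=np.radians(82.6)
tx=np.array([np.cos(a),np.sin(a)]); ty=np.array([np.sin(a),-np.cos(a)])
def q(n,x,y,z):
    P=onz(w,150+x/4,130+y/4,z,True)[:2]; print(n,P.round(4),'tool x,y mm',(1e3*(P-p)@tx).round(1),(1e3*(P-p)@ty).round(1))
q('screwL',227,58,.012);q('screwR',652,58,.012);q('footL',175,60,.012);q('footR',702,60,.012);q('footB',440,0,.012)
q('rimL',203,100,.065);q('rimR',680,100,.065);q('rimInL',230,122,.065);q('rimInR',650,122,.065)
q('jarL',245,184,.077);q('jarR',612,184,.077);q('shL',160,315,.139);q('shR',703,315,.139)
E
```

```text
screwL [0.4757 0.2257] tool x,y mm 44.1 -43.3
screwR [0.561  0.2148] tool x,y mm 44.3 42.7
footL [0.465  0.2269] tool x,y mm 43.9 -54.1
footR [0.5714 0.2133] tool x,y mm 44.2 53.2
footB [0.5199 0.2314] tool x,y mm 55.5 -0.2
rimL [0.4808 0.2246] tool x,y mm 43.7 -38.1
rimR [0.5559 0.215 ] tool x,y mm 43.9 37.6
rimInL [0.4846 0.2205] tool x,y mm 40.1 -33.8
rimInR [0.5508 0.212 ] tool x,y mm 40.3 32.9
jarL [0.4876 0.2126] tool x,y mm 32.7 -29.8
jarR [0.5422 0.2056] tool x,y mm 32.8 25.2
shL [0.4885 0.2133] tool x,y mm 33.5 -29.0
shR [0.5425 0.2064] tool x,y mm 33.6 25.5
```

The arm was still settling when that picture was taken, so I'll remeasure from a settled picture with saturation edges.

```bash
python3 - <<'E'
from h import *
p0=sensors.state()['position']; S=snap('wrist','w7.png'); w=S['frame']; s=sensors.state(); p=s['position'][:2]; print(p0,s['position'])
sat=cv2.cvtColor(w,cv2.COLOR_BGR2HSV)[...,1].astype(int); g=w.astype(int).sum(2)
for v in (145,153,180,186,192): print(v,'sat',' '.join(map(str,sat[v,188:334:1])) if v>150 else '')
print('col sat',sat[125:185,257]); print('col g',g[125:185,257])
E
```

```text
[0.51297074 0.17634637 0.11245985] [0.5135055  0.17643925 0.1131899 ]
145 sat 
153 sat 43 49 77 134 168 178 174 180 179 178 178 182 175 181 186 181 177 182 182 180 174 179 177 181 177 181 179 177 179 180 183 184 182 179 181 180 177 181 179 175 173 177 181 175 177 178 177 182 178 180 177 177 178 180 178 181 179 173 180 180 182 178 177 178 176 178 182 182 180 178 178 180 180 173 176 175 179 178 180 180 177 181 177 181 180 175 173 175 177 180 179 181 177 177 179 177 178 177 175 181 183 179 177 179 183 179 176 180 180 183 178 176 178 180 184 180 176 176 178 173 180 181 180 179 178 181 178 174 175 168 130 70 49 43 40 39 41 40 42 41 41 44 42 41 41 41
180 sat 43 41 46 61 103 160 183 176 179 172 185 183 176 182 183 179 171 149 107 62 41 34 37 46 46 49 49 43 48 48 48 48 46 46 48 46 48 47 48 48 47 50 48 48 46 46 41 39 42 40 36 36 37 34 39 39 42 44 44 44 42 46 48 50 48 50 47 53 53 52 52 50 53 53 53 53 52 52 53 53 50 53 53 52 49 51 47 47 42 42 42 42 42 42 42 42 42 42 44 47 46 46 48 48 48 51 48 46 45 43 36 36 37 43 58 65 68 84 114 149 174 188 175 181 176 178 177 176 163 108 60 45 42 42 42 42 42 4
[... 745 characters left out ...]
7 45 42 45 42 44 41 42 41 41 44 42 44 44 46 39 34 32 40 40 40 39 42 42 39 39 39 40 39 39 37 37 34 35 32 34 38 30 32 42 51 58 64 75 82 114 141 126 78 50 44 42 42 42 41 41 43 42 42 42 42 44 44 44 42
col sat [ 43  44  45  61 110 159 178 178 184 179 176 180 181 176 179 180 176 178
 179 174 178 176 179 180 180 178 177 181 178 182 180 178 176 183 181 180
 191 201 172 193 191 182 182 185 183 177 180 180 177 148  97  66  56  56
  53  52  49  42  41  33]
col g [457 455 436 379 291 240 227 221 208 203 204 201 201 205 205 201 206 203
 205 206 202 205 203 199 200 208 201 195 202 216 244 259 253 213 157 110
  88  83  94  89 102 124 133 136 140 143 142 142 144 167 213 255 276 275
 276 266 253 247 243 236]
```

```bash
python3 - <<'E'
from h import *
w=load('w7.png'); a=np.radians(82.6); p=sensors.state()['position'][:2]
tx=np.array([np.cos(a),np.sin(a)]); ty=np.array([np.sin(a),-np.cos(a)])
print(sensors.state()['position'],sensors.state()['tcp_rot'])
for n,u,v,z in[('footB',257,129,.012),('rimOut',257,154.6,.065),('rimIn',257,158.8,.065),('jarB',257,174.3,.076),('jarB',257,174.3,.08),('footL',190.6,153,.012),('footR',318.4,153,.012)]:
    P=onz(w,u,v,z,True)[:2]; print(n,P.round(4),(1e3*(P-p)@tx).round(1),(1e3*(P-p)@ty).round(1))
E
```

```text
[0.5135055  0.17643925 0.1131899 ] [ 1.79923796e+02 -2.21297989e-02  8.26015289e+01]
footB [0.5217 0.2323] 56.5 0.9
rimOut [0.5198 0.2193] 43.4 0.7
rimIn [0.5195 0.2166] 40.6 0.7
jarB [0.5184 0.2089] 32.8 0.7
jarB [0.5185 0.2097] 33.7 0.7
footL [0.4643 0.2205] 37.3 -54.4
footR [0.5699 0.2066] 37.1 52.0
```

Emit:
carry_out([
  [[0.3, -0.12, 0, 0, 0, 0, 0], [0.3, -0.12, 0, -0.6, 0, 0, 0], [0.3, -0.12, 0, -1.2, 0, 0, 0], [0.3, -0.12, 0, -1.5, 0, 0, 0], [0.3, -0.12, 0, -1.5, 0, 0, 0]],
])

```text
clock: 5.38
position: [0.5107, 0.1767, 0.0958]
tcp_rot: [-179.9, 0.0, 82.7]
contact_force: [0.4, 0.8, -4.7]
opening: 0.061
gripper_force: 46.5
```

Emit:
carry_out([
  [[0.3, 0, 0, -0.3, 0, 0, 0], [0.3, 0, 0, -0.6, 0, 0, 0], [0.3, 0, 0, -0.9, 0, 0, 0], [0.3, 0, 0, -1.2, 0, 0, 0], [0.3, 0, 0, -1.2, 0, 0, 0]],
])

```text
clock: 5.8
position: [0.5111, 0.1769, 0.0844]
tcp_rot: [-179.9, 0.0, 82.7]
contact_force: [-0.2, -0.2, -3.8]
opening: 0.0611
gripper_force: 46.5
```

Emit:
carry_out([
  [[0.3, 0, 0, -0.3, 0, 0, 0], [0.3, 0, 0, -0.6, 0, 0, 0], [0.3, 0, 0, -0.9, 0, 0, 0], [0.3, 0, 0, -1.1, 0, 0, 0], [0.3, 0, 0, -1.1, 0, 0, 0]],
])

```text
clock: 6.22
position: [0.512, 0.1772, 0.0754]
tcp_rot: [-180.0, -0.0, 82.7]
contact_force: [-2.7, -0.6, 2.5]
opening: 0.0611
gripper_force: 47.3
```

Emit:
carry_out([
  [[0.3, 0, 0, -0.1, 0, 0, 0], [0.3, 0, 0, -0.1, 0, 0, 0]],
])

```text
clock: 6.38
position: [0.512, 0.1773, 0.0754]
tcp_rot: [-180.0, 0.0, 82.7]
contact_force: [-7.1, -0.4, 8.8]
opening: 0.0611
gripper_force: 48.0
```

Emit:
carry_out([
  [[1, 0, 0, 0.1, 0, 0, 0], [1, 0, 0, 0.1, 0, 0, 0], [1, 0, 0, 0.1, 0, 0, 0], [1, 0, 0, 0.1, 0, 0, 0], [1, 0, 0, 0.1, 0, 0, 0]],
])

```text
clock: 6.8
position: [0.5118, 0.177, 0.0743]
tcp_rot: [180.0, -0.0, 82.7]
contact_force: [0.9, 0.3, -0.0]
opening: 0.0853
gripper_force: 0.0
```

Emit:
carry_out([
  [[1, 0, 0, 3, 0, 0, 0], [1, 0, 0, 6, 0, 0, 0], [1, 0, 0, 9, 0, 0, 0], [1, 0, 0, 9, 0, 0, 0], [1, 0, 0, 9, 0, 0, 0]],
])

```text
clock: 7.22
position: [0.5133, 0.1773, 0.167]
tcp_rot: [179.7, -0.1, 82.7]
contact_force: [-0.9, -0.3, -0.8]
opening: 0.0853
gripper_force: 0.0
```

```bash
python3 - <<'E'
from h import *
vision.snapshot('wrist'); w=snap('wrist','w8.png')['frame']; f=vision.snapshot('scene')['frame']; sd=vision.snapshot('side')['frame']
cv2.imwrite('pics/v8.png',np.vstack([np.hstack([cv2.resize(w[150:310,155:355],(400,320)),w[64:,56:456]]), np.hstack([cv2.resize(f[120:210,150:270],(373,280)),cv2.resize(sd[150:240,150:270],(427,280))])]))
s=sensors.state(); print(s['position'],s['tcp_rot'],s['contact_force'],s['joints'].round(1))
E
```

```text
[0.51052507 0.17675488 0.16224022] [-1.79812369e+02  6.23683604e-02  8.26633338e+01] [-0.62132742  0.76591767  0.23492379] [ 11.2  -5.4 107.5   0.   78.2  18.5]
```

View pics/v8.png

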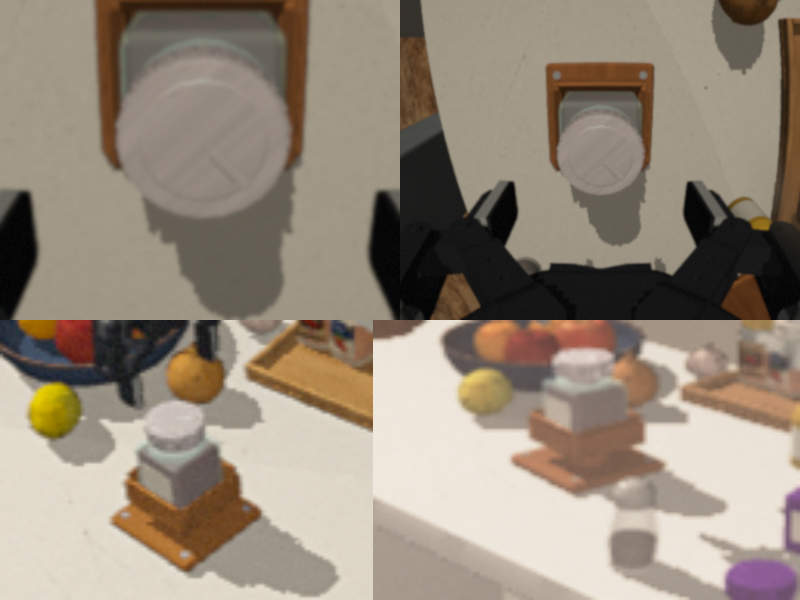

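The jar stands down in the cup in all three views, lid on, label facing the robot. The lid rim is at panel (117–290, 55–217) and the rib runs (212,150)→(249,187). I'll work out the angles.

```bash
python3 - <<'E'
from h import *
w=load('w8.png')
f=lambda x,y,z: onz(w,155+x/2,150+y/2,z,True)
a,b=f(212,150,.131),f(249,187,.131); d=b-a; print(np.degrees(np.arctan2(d[1],d[0])),np.hypot(*d[:2]))
L,R,B=f(117,137,.128),f(290,137,.128),f(203,217,.130); print(L.round(4),R.round(4),B.round(4),((L+R)/2).round(4)); T=w['camera_from_world'];print((-T[:3,:3].T@T[:3,3]).round(4))
ea,eb=f(125,42,.102),f(283,42,.102)
d=eb-ea;print(np.degrees(np.arctan2(d[1],d[0])),sensors.state()['position'])
E
```

```text
-54.61635322440951 0.017942492846943468
[0.4858 0.1843 0.128 ] [0.5413 0.177  0.128 ] [0.5098 0.1529 0.13  ] [0.5136 0.1807 0.128 ]
[0.5216 0.2485 0.3066]
-7.4295021884195185 [0.51052507 0.17675488 0.16224022]
```

Emit:
carry_out([
  [[1, 0, 0, -2, 0, 0, 0], [1, 0, 0, -4, 0, 0, 0], [1, 0, 0, -6.5, 0, 0, 0], [1, 0, 0, -6.5, 0, 0, 0], [1, 0, 0, -6.5, 0, 0, 0]],
], grip_force=60)

```text
clock: 7.83
position: [0.5095, 0.1766, 0.0965]
tcp_rot: [-179.7, 0.1, 82.7]
contact_force: [0.1, 0.7, -0.0]
opening: 0.0858
gripper_force: 0.0
```

Emit:
carry_out([
  [[0.3, 0, 0, 0, 0, 0, 0], [0.3, 0, 0, 0, 0, 0, 0], [0.3, 0, 0, 0, 0, 0, 0], [0.3, 0, 0, 0, 0, 0, 0], [0.3, 0, 0, 0, 0, 0, 0]],
], grip_force=60)

```text
clock: 8.25
position: [0.5126, 0.1773, 0.1015]
tcp_rot: [179.9, -0.1, 82.7]
contact_force: [-2.7, -0.9, 6.5]
opening: 0.0543
gripper_force: 63.2
```

Emit:
carry_out([
  [[0.3, 0, 0, 0, 0, 0, 0.06], [0.3, 0, 0, 0, 0, 0, 0.12], [0.3, 0, 0, 0, 0, 0, 0.18], [0.3, 0, 0, 0, 0, 0, 0.24], [0.3, 0, 0, 0, 0, 0, 0.3]],
])

```text
clock: 8.67
position: [0.5135, 0.1771, 0.1014]
tcp_rot: [179.7, 0.0, 100.0]
contact_force: [-0.3, -1.1, 3.1]
opening: 0.0545
gripper_force: 63.1
```

```bash
python3 - <<'E'
from h import *
s=sensors.state(); print(s['position'],s['tcp_rot'],s['contact_force'],s['torque'],s['gripper_force'])
E
```

```text
[0.51348335 0.17709943 0.10143168] [1.79727995e+02 1.20800961e-02 9.99673231e+01] [-0.34100352 -1.06396174  3.07141097] [-0.07512308 -0.17742195 -0.27546011] 63.056259839481754
```

Emit:
carry_out([
  [[0.3, 0, 0, 0, 0, 0, 0.07], [0.3, 0, 0, 0, 0, 0, 0.14], [0.3, 0, 0, 0, 0, 0, 0.21], [0.3, 0, 0, 0, 0, 0, 0.28], [0.3, 0, 0, 0, 0, 0, 0.35]],
])

```text
clock: 9.08
position: [0.5147, 0.1775, 0.1033]
tcp_rot: [179.6, 0.1, 120.1]
contact_force: [0.1, -0.5, 8.6]
opening: 0.0546
gripper_force: 63.7
```

Emit:
carry_out([
  [[0.3, 0, 0, 0, 0, 0, 0.05], [0.3, 0, 0, 0, 0, 0, 0.1], [0.3, 0, 0, 0, 0, 0, 0.15], [0.3, 0, 0, 0, 0, 0, 0.2], [0.3, 0, 0, 0, 0, 0, 0.2]],
])

```text
clock: 9.5
position: [0.5148, 0.1776, 0.1033]
tcp_rot: [179.6, 0.2, 131.5]
contact_force: [1.4, 0.3, 8.4]
opening: 0.0548
gripper_force: 63.6
```

```bash
python3 - <<'E'
from h import *
s=sensors.state(); print(s['position'],s['tcp_rot'],s['contact_force'],s['torque'],s['gripper_force'])
w=snap('wrist','w9.png')['frame']; f=vision.snapshot('scene')['frame']; sd=vision.snapshot('side')['frame']
cv2.imwrite('pics/v9.png',np.hstack([cv2.resize(w[190:340,180:330],(300,300),interpolation=cv2.INTER_CUBIC),cv2.resize(f[135:195,180:240],(300,300),interpolation=cv2.INTER_CUBIC),cv2.resize(sd[160:210,190:230],(200,300))]))
E
```

```text
[0.51478455 0.17764778 0.10330163] [179.60298999   0.22295577 131.45678689] [1.35800961 0.26536216 8.36844927] [ 0.08806523 -0.01785389  0.04886688] 63.6314579990858
```

The torque has dropped to nearly zero and the lid rose 2 mm, so it is free. I'll lift it straight up slowly.

Emit:
carry_out([
  [[0.3, 0, 0, 0.3, 0, 0, 0], [0.3, 0, 0, 0.6, 0, 0, 0], [0.3, 0, 0, 0.9, 0, 0, 0], [0.3, 0, 0, 1.2, 0, 0, 0], [0.3, 0, 0, 1.5, 0, 0, 0]],
])

```text
clock: 10.07
position: [0.5114, 0.1769, 0.1142]
tcp_rot: [-180.0, -0.0, 131.4]
contact_force: [0.9, -0.7, -0.9]
opening: 0.0546
gripper_force: 63.2
```

Emit:
carry_out([
  [[0.3, 0, 0, 0.6, 0, 0, 0], [0.3, 0, 0, 1.2, 0, 0, 0], [0.3, 0, 0, 1.9, 0, 0, 0], [0.3, 0, 0, 2.6, 0, 0, 0], [0.3, 0, 0, 3, 0, 0, 0]],
])

```text
clock: 10.48
position: [0.5122, 0.1771, 0.1459]
tcp_rot: [179.9, 0.0, 131.4]
contact_force: [-0.3, 0.1, -0.1]
opening: 0.0544
gripper_force: 63.2
```

Emit:
carry_out([
  [[0.3, 0, 0, 0, 0, 0, 0], [0.3, 0, 0, 0, 0, 0, 0], [0.3, 0, 0, 0, 0, 0, 0], [0.3, 0, 0, 0, 0, 0, 0], [0.3, 0, 0, 0, 0, 0, 0]],
])

```text
clock: 10.9
position: [0.5113, 0.177, 0.1437]
tcp_rot: [-179.9, -0.0, 131.4]
contact_force: [0.7, -0.4, -0.3]
opening: 0.0544
gripper_force: 63.2
```

```bash
python3 - <<'E'
from h import *
s=sensors.state(); print(s['position'],s['tcp_rot'],s['contact_force'],s['torque'],s['opening'],s['joint_velocities'].round(2))
w=snap('wrist','w10.png')['frame']; f=vision.snapshot('scene')['frame']; sd=vision.snapshot('side')['frame']
R=lambda x,s: cv2.resize(x,s,interpolation=cv2.INTER_CUBIC)
cv2.imwrite('pics/v10.png',np.vstack([np.hstack([w[84:,56:456],R(f[110:200,160:280],(400,300))]),np.hstack([R(sd[140:230,150:270],(400,300)),R(w[190:340,156:356],(400,300))])]))
E
```

```text
[0.51134539 0.17695186 0.14374941] [-1.79949782e+02 -2.99878002e-02  1.31370045e+02] [ 0.65481014 -0.42127716 -0.31949537] [ 0.01436647  0.01739752 -0.02279841] 0.05436979683921004 [-0.09 -0.02 -0.17 -0.   -0.01 -0.04]
```

View pics/v10.png

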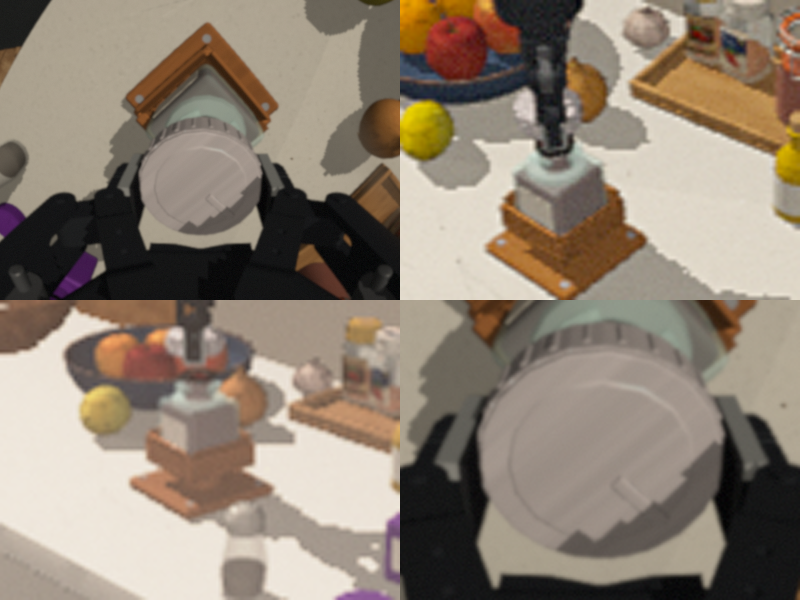

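The pictures show the lid level in the fingers, clear above the open neck, with the jar still down in the cup and the bystanders where they were. The state is still.

```bash
python3 -c "
from plant import r
print(r.hand_in())"
```

```text
the job is handed in; nothing more can be done
None
```

I seated the jar in the holder, unscrewed the lid and lifted it off, and handed the job in at about 11 s with the lid held level about 3 cm above the open jar's rim; the hand-in call returned no verdict.

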